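Index the filter carriage under the test head it fits

ROBOT

A 6-joint arm with a two-finger parallel gripper is mounted at the origin on a cart in front of the work surface, level with it; the furniture and walls round the work are solid. World frame = base frame: x ahead of the robot, y to its left, z up, the work surface at z = 0. Lengths are in m, angles in rad, forces in N, time in s.
With the tool pointing down it reaches from about 0.3 to 0.95 m from the base axis. Payload 3.1 kg.
Tool frame: the origin (TCP) lies midway between the tips of the shut fingers; the grasp point (between the pads) lies 19 mm behind it (grip_depth is the distance from the TCP to the grasp point, in m); z points along the fingers, y is the line along which they close (so a half turn about z gives the same grasp; the last joint's range is limited). The gripper opens to 85 mm and grips with 20 to 120 N. Pads are 22 mm wide; open, the fingers measure 114 mm over their backs; the gripper's body (76 mm by 85 mm) begins 54 mm behind the grasp point. The pads swing forward as they close: fully open they stand 13 mm farther back than shut.
Start: joints at [-1.391, 0.308, 1.634, -0, 1.2, -0.07], TCP at [0.154, -0.606, 0.231] pointing down, gripper open.
Joint ranges: [-3.06, 3.06], [-0.79, 1.96], [0.05, 2.63], [-1.19, 4.34], [0.05, 2.64], [-2.94, 2.94]. Speed limits (rad/s): [2.79, 2.79, 3.14, 3.14, 3.14, 3.14].

INTERFACE

Orientations are given as a 3x3 rotation matrix whose columns are the frame's x, y, z axes.
In Python, from plant import observe, get_image, finish_job, grip_depth gives the robot as it stands.
- The arm moves only by the tool arm_command, never from a script. Its argument "moves" is a list of rows, each a list of 7 numbers: the finger opening in mm, from 0 to 85.4, then the shift along the tool's x, y, z in mm, then the turn, a rotation vector about the tool's x, y, z in degrees. In form: [[fingers, tx, ty, tz, ax, ay, az], ...]. A call has 1 to 10 rows; each row is the pose to reach, as a shift and turn from the pose commanded when the call began, along the tool's axes at that moment; what a row does not reach only later rows make up. A row lasts 1/12 s, in which the tool goes at most 41.7 mm and 7.16 degrees, less where a joint would pass 70% of its speed; a pose out of reach is approached as far as the arm can. A call with a gripper value outside its range is refused whole. The fingers move at their own pace and stop on an object; the grip force is fixed at half the most. Time passes only in rows, so rows that repeat a pose let the fingers close. It gives the time, the measured TCP pose, the force, the opening and the grip force at its end, in the units of the state.
- observe(): the state, without advancing time (a new reading comes with each control period).
- get_image(name): name is "scene" or "top"; returns a dict with "frame" (384x512x3 uint8, blue, green, red), "depth" (384x512 float32, m along the optical axis (not along the pixel's ray), 0 where there is no reading), "fx", "fy", "cx", "cy" (pixels), "D" ([k1, k2, p1, p2, k3] as OpenCV has them; the pictures are not rectified), "rvec" (rotation vector, rad) and "tvec" (3), from world to camera coordinates, as OpenCV has them. Camera axes: x right, y down, z forward; pixel columns grow to the right and rows downward; lengths in m; the calibration is good to about 2 mm. A picture is of the moment at which its call begins.
- finish_job(): hands the job in; it is judged then, once.
The state is a dict: "time_s": time; "qpos": joint angles; "dq": joint speeds; "joint_torque": joint torques, N m; "tcp_pos": TCP position; "tool_rot": TCP orientation; "force": force on the tool from outside, world axes, zero at the start; "ft_torque": the same for the moment, N m; "opening": finger opening in m; "grasp_force": force on a finger pad.
Only numpy, scipy, OpenCV 4.12 (cv2) and the standard library are available. Lean on these libraries where they do the work, as an engineer would, in place of code of your own. Each camera call takes 0.05 s, during which the arm holds its last target. There are 200 camera calls.

TASK

Bring the filter cartridge to its test station: pull up the black knob of the spring index plunger, slide the carriage along its rails until the cartridge stands under the tall test head (the low head is too low for it), and let the plunger drop fully into the hole there. Do not bump the cartridge into either test head; it must still stand upright in its round nest on the carriage.

Things in the scene. Friction and masses are not known exactly. Their poses are not given: they have to be found in the camera images.
- fixture: Fixed aluminium base plate, 235 x 400 x 12 mm, lying on the table, with two rails and a dark perforated index strip. Origin: centre of its underside. Its y axis is the sliding direction, its x axis points away from the robot side to the heads. Carriage plate top at 46 mm above the table.
- carriage (a joint): Position (m) of the carriage along the fixture's y axis; 0 = loading hole in the middle, +0.130 and -0.130 = the holes at the two stations; end stops at +-0.132. A hole is 13 mm wide for an 8 mm round-nosed pin. It slides with about 1 to 3 N once the pin is out, and stays where it is left.
- plunger (a joint): Lift (m) of the plunger: 0 = pin fully home in a hole, 0.008 = pin just out (riding on the strip), 0.014 = upper stop. The spring pulls it down with about 4.5 N at 0 and 8 N at 0.014. The carriage is locked unless the lift exceeds 0.008; let go over a hole, the pin springs home.
- knob_centre (a point): Centre of the plunger's black cylindrical knob, 30 mm across and 26 mm high (top 13 mm above this point), on the robot-side end of the carriage, on the fixture's x = -90 mm line. The knob's underside is 21 mm above the carriage plate; beneath it is a 22 mm wide steel bush. Moves with the carriage and with the plunger.
- cartridge: Grey round filter cartridge, 90 mm across, 58 mm high, neck up, standing loose in a 14 mm high round nest on the carriage, 150 mm beyond the knob. Origin: centre of its underside; z is its axis. Stands 49 mm above the table, so its top is at 107 mm.
- tall_head: Taller of two fixed grey C-shaped test heads behind the fixture; at the +y or the -y station. Column at the back, arm reaching to the robot side over the cartridge's path, ending 38 mm before the port's axis. Origin: on the table, vertically under the port's axis. The underside of its port is 122 mm above the table, the arm's top 180 mm, the brass stub's top 196 mm.
- low_head: Shorter head of the same shape at the opposite station; the underside of its port is only 78 mm above the table, so the cartridge cannot pass. Origin as for the tall head; arm's top 136 mm.
Not all that is in view belongs to the job. Leave any yellow look-alike of the cartridge alone.

How it is judged:
On the way:
1. the plunger is pulled clear of the strip (value of joint plunger above 0.008 m), for 0.1 s.
At the end, for the whole second after the job is handed in: The cartridge stands upright (within 0.1 rad) and at rest in its nest on the carriage, its axis within 12 mm of the tall head's port axis, and the plunger is home in the hole there (lift under 2 mm) (horizontal distance between cartridge and tall_head below 0.012 m and value of joint plunger below 0.002 m and angle between cartridge's own z axis and vertical below 0.1 rad and height (world z) of cartridge between 0.044 and 0.055 m and linear speed of cartridge below 0.02 m/s); the robot touches nothing.
It fails at once if the cartridge is bumped against a test head (over 3 N) (contact force between cartridge and tall_head above 3 N or contact force between cartridge and low_head above 3 N).
It fails at once if the cartridge is tipped by more than 0.4 rad (angle between cartridge's own z axis and vertical above 0.4 rad).
It also fails if it takes over 38 s, if anything falls off the work surface, if the arm or the gripper's body presses on something with over 40 N, if the wrist force passes 120 N, or if a joint passes its speed limit or range.

## Working session

There is one attempt and no reset: what is moved stays moved. The work goes in short steps, Python scripts to look and compute and a tool call to move; the robot and the scene stay as the last step left them, time stands still between calls to the robot, and variables do not carry over. Pictures are saved under pics/ and viewed, at most 10 in all, crops included, and the job is handed in when it is done.

Besides the shell and the picture viewer there is one more tool, called after "Request:" by a JSON object that holds its "op" and its "data". arm_command: Moves the arm, as the interface text tells. Its arguments: {"type":"object","properties":{"moves":{"type":"array"}},"required":["moves"]}

```bash
mkdir -p pics; cat > h.py <<'E'
import numpy as np,cv2
from plant import observe,get_image
def pts(im):
    d=im["depth"];h,w=d.shape
    u,v=np.meshgrid(np.arange(w),np.arange(h))
    K=np.array([[im["fx"],0,im["cx"]],[0,im["fy"],im["cy"]],[0,0,1]])
    n=cv2.undistortPoints(np.stack([u,v],-1).reshape(-1,1,2).astype(float),K,np.array(im["D"],float)).reshape(h,w,2)
    R=cv2.Rodrigues(np.array(im["rvec"],float))[0];t=np.array(im["tvec"],float).ravel()
    P=np.dstack([n*d[...,None],d])
    W=(P-t)@R
    W[d==0]=np.nan
    return W
E
python3 - <<'E'
from h import *
for n in("scene","top"):
    im=get_image(n);cv2.imwrite(f"pics/{n}0.png",im["frame"]);np.save(n+"0.npy",pts(im))
    R=cv2.Rodrigues(np.array(im["rvec"],float))[0];print(n,-R.T@np.array(im["tvec"]).ravel())
s=observe();print(s["time_s"],s["tcp_pos"],s["tool_rot"])
E
```

```text
scene [0.22310978 0.70689712 0.87370682]
top [ 0.53563092 -0.0041218   1.05108979]
0.1 [ 0.15432068 -0.6048641   0.23013318] [[ 9.68975207e-01  2.47157690e-01 -3.51780428e-04]
 [ 2.47157871e-01 -9.68972885e-01  2.12949974e-03]
 [ 1.85456540e-04 -2.15037775e-03 -9.99997671e-01]]
```

View pics/scene0.png

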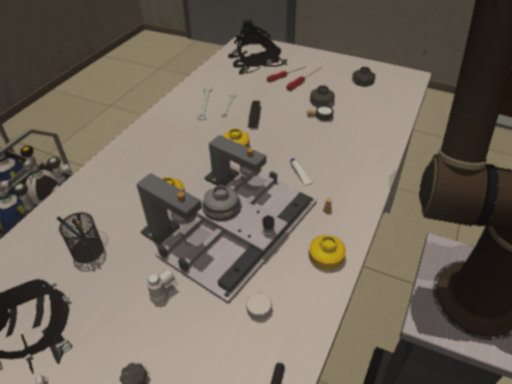

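View pics/top0.png

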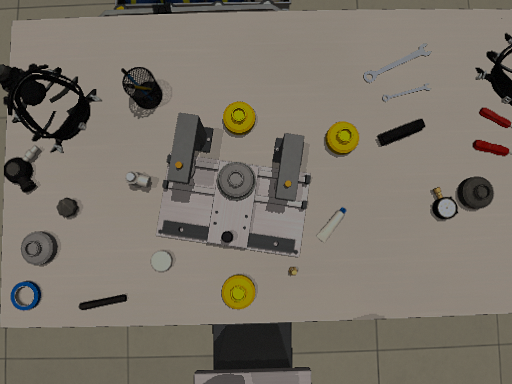

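The scene view shows the fixture with two C-heads at (170,205) and (237,155), the grey cartridge at (221,203) and the black knob at (268,223). In the top view, the heads are at (185,148) and (290,165), the stubs at (179,165) and (288,184), the cartridge at (236,180) and the knob at (227,237).

Cartridge candidates in the top view are the grey one at (236,180) in the carriage nest, a grey one at (38,248) on the table, and the yellow ones at (239,117), (342,137) and (238,291). The one in the nest fits the description.

```bash
python3 - <<'E'
from h import *
T=np.load("top0.npy");S=np.load("scene0.npy")
def blob(W,u,v,r,zlo,zhi,name):
    p=W[v-r:v+r+1,u-r:u+r+1].reshape(-1,3);p=p[(p[:,2]>zlo)&(p[:,2]<zhi)]
    print(name,len(p),p.mean(0).round(4),np.ptp(p,0).round(3),"mid",((p.min(0)+p.max(0))/2).round(4))
blob(T,227,237,12,.08,.11,"knob top");blob(S,268,223,14,.08,.11,"knob S")
blob(T,236,180,25,.085,.12,"cart top")
for n,(u,v) in dict(L=(179,165),R=(288,184)).items(): blob(T,u,v,4,.1,.25,"stub"+n)
blob(T,187,140,8,.1,.25,"armL");blob(T,291,155,8,.1,.25,"armR")
for n,(u,v) in dict(a=(158,233),b=(302,255),c=(168,160),d=(311,180)).items(): print(n,T[v,u].round(4))
# rail/plate orientation via dark strip
im=cv2.imread("pics/top0.png")
m=((T[...,2]>.008)&(T[...,2]<.06)).astype(np.uint8);m[:, :150]=0;m[:,320:]=0;m[:150]=0;m[262:]=0
c=max(cv2.findContours(m,0,1)[0],key=cv2.contourArea)
P=T[...,:2][m>0];print(cv2.minAreaRect(P[~np.isnan(P).any(1)].astype(np.float32)))
cv2.imwrite("pics/crop.png",cv2.resize(im[100:262,145:325],None,fx=3.6,fy=3.6,interpolation=cv2.INTER_CUBIC))
E
```

```text
knob top 107 [0.5199 0.0536 0.0918] [0.028 0.028 0.01 ] mid [0.5204 0.0546 0.0916]
knob S 111 [0.5167 0.0592 0.0897] [0.029 0.028 0.016] mid [0.5183 0.057  0.0879]
cart top 609 [0.6665 0.0282 0.0923] [0.081 0.078 0.024] mid [0.6666 0.0272 0.097 ]
stubL 81 [0.6903 0.1557 0.1877] [0.02  0.02  0.023] mid [0.6919 0.1572 0.1876]
stubR 81 [ 0.6442 -0.1011  0.1423] [0.02  0.02  0.022] mid [ 0.6451 -0.1018  0.1438]
armL 288 [0.7514 0.1379 0.1789] [0.041 0.039 0.031] mid [0.7515 0.1378 0.1695]
armR 287 [ 0.7172 -0.1119  0.136 ] [0.041 0.041 0.008] mid [ 0.7172 -0.1121  0.1359]
a [0.5338 0.2483 0.0109]
b [ 4.622e-01 -1.478e-01 -2.000e-04]
c [0.7315 0.2131 0.0396]
d [ 0.6705 -0.1813  0.0025]
((0.6088687181472778, 0.04458737373352051), (0.442444384098053, 0.30766597390174866), 89.23261260986328)
```

View pics/crop.png

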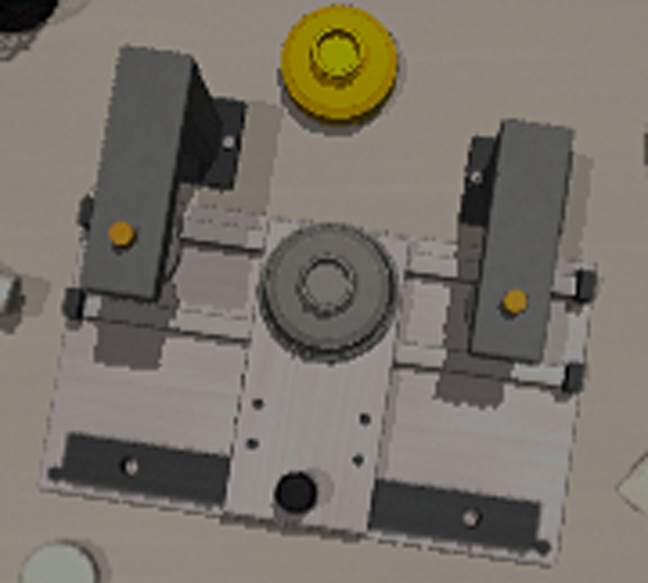

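The tall head is the left one at +y: its arm top measures 0.179 m, against 0.136 m for the right one. The knob-to-cartridge line and the stub-to-stub line agree on a fixture yaw of about -0.177 rad. The cartridge shifted +130 mm lands at (0.690, 0.155), which matches the left stub at (0.690, 0.156). The knob is at about (0.519, 0.0545). I'll approach it closing along fixture y.

Request:
{"op": "arm_command", "data": {"moves": [[85, 258, -275, 0, 0, 0, 24.5], [85, 258, -275, 0, 0, 0, 24.5], [85, 258, -275, 0, 0, 0, 24.5], [85, 258, -275, 0, 0, 0, 24.5], [85, 258, -275, 0, 0, 0, 24.5], [85, 258, -275, 0, 0, 0, 24.5], [85, 258, -275, 0, 0, 0, 24.5], [85, 258, -275, 0, 0, 0, 24.5], [85, 258, -275, 0, 0, 0, 24.5], [85, 258, -275, 0, 0, 0, 24.5]]}}

```text
time_s: 0.93
tcp_pos: [0.3383, -0.2692, 0.2306]
tool_rot: [[0.985, -0.171, 0.0], [-0.171, -0.985, 0.005], [-0.0, -0.005, -1.0]]
force: [-1.3, -0.1, -0.2]
opening: 0.0849
grasp_force: 0.0
```

```bash
cat > go.py <<'E'
import sys
from h import *
s=observe();R=np.array(s["tool_rot"]);p=np.array(s["tcp_pos"])
g=np.array([float(a) for a in sys.argv[1:4]])
a=-.177;x=np.array([np.cos(a),np.sin(a),0]);Rt=np.c_[x,np.cross([0,0,-1],x),[0,0,-1]]
print(s["time_s"],p.round(4),"move mm",((g-p)@R*1e3).round(1),"turn",np.degrees(cv2.Rodrigues(R.T@Rt)[0].ravel()).round(2),"F",np.round(s["force"],1),s["opening"],s["grasp_force"])
E
python3 go.py .519 .0545 .15
```

```text
0.9333 [ 0.3383 -0.2692  0.2306] move mm [ 122.8 -349.5   82.1] turn [-0.26  0.02  0.3 ] F [-1.3 -0.1 -0.2] 0.08486923712406452 0.0
```

Request:
{"op": "arm_command", "data": {"moves": [[85, 123, -350, 60, 0, 0, 0], [85, 123, -350, 60, 0, 0, 0], [85, 123, -350, 60, 0, 0, 0], [85, 123, -350, 60, 0, 0, 0], [85, 123, -350, 60, 0, 0, 0], [85, 123, -350, 60, 0, 0, 0], [85, 123, -350, 60, 0, 0, 0], [85, 123, -350, 60, 0, 0, 0], [85, 123, -350, 60, 0, 0, 0], [85, 123, -350, 60, 0, 0, 0]]}}

```text
time_s: 1.77
tcp_pos: [0.5217, 0.0526, 0.17]
tool_rot: [[0.985, -0.172, 0.001], [-0.172, -0.985, 0.003], [0.0, -0.003, -1.0]]
force: [-0.4, -0.8, 0.1]
opening: 0.0851
grasp_force: 0.0
```

Request:
{"op": "arm_command", "data": {"moves": [[85, 0, 0, 0, 0, 0, 0], [85, 0, 0, 0, 0, 0, 0], [85, 0, 0, 0, 0, 0, 0]]}}

```text
time_s: 2.02
tcp_pos: [0.5188, 0.0462, 0.1711]
tool_rot: [[0.984, -0.178, -0.001], [-0.178, -0.984, -0.0], [-0.001, 0.001, -1.0]]
force: [-0.9, -0.4, 0.2]
opening: 0.0852
grasp_force: 0.0
```

```bash
python3 go.py .519 .0545 .06; python3 - <<'E'
from h import *
im=get_image("scene");cv2.imwrite("pics/s1.png",cv2.resize(im["frame"][100:300,130:370],None,fx=3,fy=3))
E
```

```text
2.0167 [0.5188 0.0462 0.1711] move mm [ -1.2  -8.3 111.1] turn [ 0.04  0.05 -0.11] F [-0.9 -0.4  0.2] 0.08519410875047219 0.0
```

View pics/s1.png

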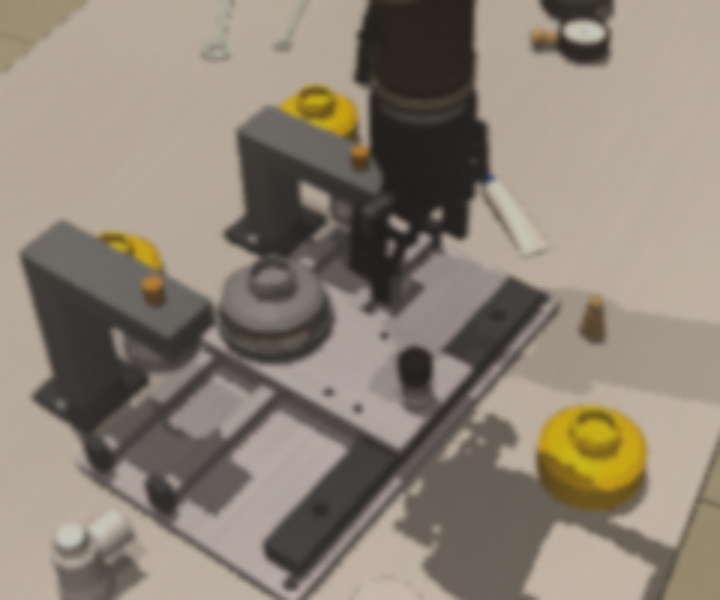

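The gripper at crop (420,220) stands free above the knob at (413,365), with nothing beside it. I'll apply the lateral correction, descend, and then close.

Request:
{"op": "arm_command", "data": {"moves": [[85, -1, -8, 0, 0, 0, 0], [85, -1, -8, 30, 0, 0, 0], [85, -1, -8, 60, 0, 0, 0], [85, -1, -8, 85, 0, 0, 0], [85, -1, -8, 100, 0, 0, 0], [85, -1, -8, 110, 0, 0, 0], [85, -1, -8, 110, 0, 0, 0], [85, -1, -8, 110, 0, 0, 0], [85, -1, -8, 110, 0, 0, 0]]}}

```text
time_s: 2.82
tcp_pos: [0.5212, 0.0552, 0.0626]
tool_rot: [[0.984, -0.177, 0.003], [-0.177, -0.984, 0.0], [0.003, -0.001, -1.0]]
force: [0.6, -0.6, -0.1]
opening: 0.0849
grasp_force: 0.0
```

```bash
python3 go.py .519 .0545 .06
```

```text
2.8167 [0.5212 0.0552 0.0626] move mm [-2.   1.1  2.6] turn [-0.03 -0.15 -0.08] F [ 0.6 -0.6 -0.1] 0.08492792487453982 0.0
```

Request:
{"op": "arm_command", "data": {"moves": [[60, -2, 0, 2, 0, 0, 0], [40, -2, 0, 2, 0, 0, 0], [20, -2, 0, 2, 0, 0, 0], [15, -2, 0, 2, 0, 0, 0], [15, -2, 0, 2, 0, 0, 0], [15, -2, 0, 2, 0, 0, 0], [15, -2, 0, 2, 0, 0, 0], [15, -2, 0, 2, 0, 0, 0], [15, -2, 0, 2, 0, 0, 0], [15, -2, 0, 2, 0, 0, 0]]}}

```text
time_s: 3.65
tcp_pos: [0.5183, 0.0558, 0.06]
tool_rot: [[0.984, -0.177, 0.0], [-0.177, -0.984, -0.0], [0.0, -0.0, -1.0]]
force: [-1.6, -0.3, 5.6]
opening: 0.0279
grasp_force: 59.0
```

```bash
python3 go.py .519 .0545 .06
```

```text
3.65 [0.5183 0.0558 0.06  ] move mm [ 1.   1.2 -0. ] turn [-0.   -0.03 -0.04] F [-1.6 -0.3  5.6] 0.027887084042092426 58.983395621180534
```

Gripped: 59 N at about 28 mm. Now lifting.

Request:
{"op": "arm_command", "data": {"moves": [[15, 0, 0, -3, 0, 0, 0], [15, 0, 0, -6, 0, 0, 0], [15, 0, 0, -9, 0, 0, 0], [15, 0, 0, -11.5, 0, 0, 0], [15, 0, 0, -11.5, 0, 0, 0], [15, 0, 0, -11.5, 0, 0, 0], [15, 0, 0, -11.5, 0, 0, 0]]}}

```text
time_s: 4.23
tcp_pos: [0.5181, 0.0557, 0.0706]
tool_rot: [[0.984, -0.177, 0.001], [-0.177, -0.984, 0.0], [0.001, -0.0, -1.0]]
force: [3.7, -0.1, -7.3]
opening: 0.0281
grasp_force: 59.5
```

```bash
python3 go.py .5413 .1837 .0715;python3 - <<'E'
from h import *
im=get_image("scene");cv2.imwrite("pics/s2.png",cv2.resize(im["frame"][170:270,190:330],None,fx=5,fy=5))
E
```

```text
4.2333 [0.5181 0.0557 0.0706] move mm [   0.2 -130.1   -0.9] turn [-0.01 -0.03 -0.05] F [ 3.7 -0.1 -7.3] 0.02809367434727984 59.52040342614055
```

View pics/s2.png

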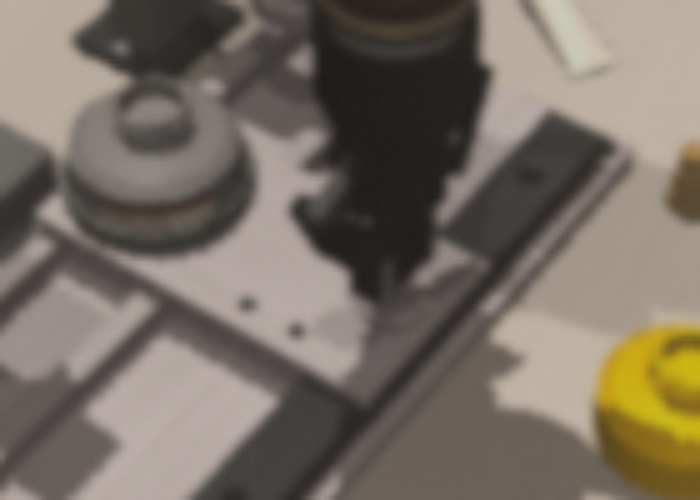

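The fingers hold the knob at crop (385,290), and the downward pull of about 7.3 N matches the spring at a lift of about 10.7 mm. Now sliding gently along tool -y.

Request:
{"op": "arm_command", "data": {"moves": [[15, 0, -1, -0.5, 0, 0, 0], [15, 0, -3, -0.5, 0, 0, 0], [15, 0, -6, -0.5, 0, 0, 0], [15, 0, -10, -0.5, 0, 0, 0], [15, 0, -15, -0.5, 0, 0, 0], [15, 0, -20, -0.5, 0, 0, 0], [15, 0, -25, -0.5, 0, 0, 0], [15, 0, -30, -0.5, 0, 0, 0], [15, 0, -35, -0.5, 0, 0, 0], [15, 0, -40, -0.5, 0, 0, 0]]}}

```text
time_s: 5.12
tcp_pos: [0.5251, 0.0957, 0.0713]
tool_rot: [[0.984, -0.177, 0.0], [-0.177, -0.984, -0.0], [0.0, 0.0, -1.0]]
force: [3.0, -2.8, -7.4]
opening: 0.0281
grasp_force: 59.6
```

```bash
python3 go.py .5413 .1837 .0715
```

```text
5.1167 [0.5251 0.0957 0.0713] move mm [  0.4 -89.5  -0.2] turn [ 0.   -0.   -0.03] F [ 3.  -2.8 -7.4] 0.028070178379701577 59.61389617994428
```

Request:
{"op": "arm_command", "data": {"moves": [[15, 0, -5, 0, 0, 0, 0], [15, 0, -10, 0, 0, 0, 0], [15, 0, -15, 0, 0, 0, 0], [15, 0, -20, 0, 0, 0, 0], [15, 0, -25, 0, 0, 0, 0], [15, 0, -30, 0, 0, 0, 0], [15, 0, -35, 0, 0, 0, 0], [15, 0, -40, 0, 0, 0, 0], [15, 0, -45, 0, 0, 0, 0], [15, 0, -50, 0, 0, 0, 0]]}}

```text
time_s: 5.95
tcp_pos: [0.5338, 0.1448, 0.0712]
tool_rot: [[0.984, -0.177, -0.0], [-0.177, -0.984, -0.0], [-0.0, 0.0, -1.0]]
force: [4.4, -2.1, -7.5]
opening: 0.0277
grasp_force: 59.6
```

Request:
{"op": "arm_command", "data": {"moves": [[15, 0, -5, 0, 0, 0, 0], [15, 0, -10, 0, 0, 0, 0], [15, 0, -15, 0, 0, 0, 0], [15, 0, -20, 0, 0, 0, 0], [15, 0, -25, 0, 0, 0, 0], [15, 0, -30, 0, 0, 0, 0], [15, 0, -34, 0, 0, 0, 0], [15, 0, -36, 0, 0, 0, 0], [15, 0, -37, 0, 0, 0, 0], [15, 0, -37, 0, 0, 0, 0]]}}

```text
time_s: 6.78
tcp_pos: [0.5402, 0.1812, 0.0712]
tool_rot: [[0.984, -0.177, -0.0], [-0.177, -0.984, 0.001], [-0.0, -0.0, -1.0]]
force: [2.9, 0.1, -7.5]
opening: 0.0278
grasp_force: 59.7
```

```bash
python3 go.py .5411 .1837 .0715
```

```text
6.7833 [0.5402 0.1812 0.0712] move mm [ 0.4 -2.6 -0.3] turn [-0.03  0.02 -0.05] F [ 2.9  0.1 -7.5] 0.027798569298804535 59.669435285031796
```

Request:
{"op": "arm_command", "data": {"moves": [[15, 0, -1.5, 0, 0, 0, 0], [15, 0, -2.5, 0, 0, 0, 0], [15, 0, -2.5, 0, 0, 0, 0], [15, 0, -2.5, 2, 0, 0, 0], [15, 0, -2.5, 4, 0, 0, 0], [15, 0, -2.5, 6, 0, 0, 0], [15, 0, -2.5, 8, 0, 0, 0], [15, 0, -2.5, 8, 0, 0, 0], [15, 0, -2.5, 8, 0, 0, 0]]}}

```text
time_s: 7.53
tcp_pos: [0.5406, 0.1833, 0.0632]
tool_rot: [[0.984, -0.177, -0.001], [-0.177, -0.984, 0.0], [-0.001, 0.0, -1.0]]
force: [1.2, -0.5, -5.4]
opening: 0.0283
grasp_force: 59.9
```

```bash
python3 go.py .5411 .1837 .0600
```

```text
7.5333 [0.5406 0.1833 0.0632] move mm [ 0.4 -0.5  3.2] turn [ 0.    0.03 -0.05] F [ 1.2 -0.5 -5.4] 0.028254948361530446 59.89212054759264
```

The spring still pulls 5.4 N at a lift of about 3 mm, so the pin is in the hole. I'll lower the rest, open and retreat.

Request:
{"op": "arm_command", "data": {"moves": [[15, 0, 0, 1.5, 0, 0, 0], [15, 0, 0, 3, 0, 0, 0], [15, 0, 0, 3, 0, 0, 0], [35, 0, 0, 3, 0, 0, 0], [60, 0, 0, 3, 0, 0, 0], [85, 0, 0, 3, 0, 0, 0], [85, 0, 0, 3, 0, 0, 0], [85, 0, 0, 3, 0, 0, 0], [85, 0, 0, 3, 0, 0, 0], [85, 0, 0, 3, 0, 0, 0]]}}

```text
time_s: 8.37
tcp_pos: [0.5409, 0.1833, 0.0605]
tool_rot: [[0.984, -0.177, 0.0], [-0.177, -0.984, 0.0], [0.0, -0.0, -1.0]]
force: [0.4, 0.2, -1.0]
opening: 0.085
grasp_force: 0.0
```

Request:
{"op": "arm_command", "data": {"moves": [[85, 0, 0, -15, 0, 0, 0], [85, 0, 0, -45, 0, 0, 0], [85, 0, 0, -80, 0, 0, 0], [85, 0, 0, -120, 0, 0, 0], [85, -40, 0, -150, 0, 0, 0], [85, -80, 0, -160, 0, 0, 0], [85, -120, 0, -160, 0, 0, 0], [85, -150, 0, -160, 0, 0, 0], [85, -150, 0, -160, 0, 0, 0], [85, -150, 0, -160, 0, 0, 0]]}}

```text
time_s: 9.2
tcp_pos: [0.3916, 0.2099, 0.2203]
tool_rot: [[0.985, -0.175, 0.0], [-0.175, -0.985, 0.0], [0.0, -0.0, -1.0]]
force: [-0.5, 0.1, -0.2]
opening: 0.0848
grasp_force: 0.0
```

```bash
python3 - <<'E'
from h import *
for n in("scene","top"):
    im=get_image(n);W=pts(im);f=im["frame"]
    k=(f.max(2)<50)&(W[...,2]>.07)&(W[...,2]<.115)&(abs(W[...,0]-.541)<.025)&(abs(W[...,1]-.183)<.025)
    p=W[k];print(n,len(p),p.mean(0).round(4),np.percentile(p[:,2],[50,95]).round(4))
    if n=="top": cv2.imwrite("pics/t3.png",cv2.resize(f[100:262,130:325],None,fx=3.2,fy=3.2))
    else: cv2.imwrite("pics/s3.png",cv2.resize(f[150:310,120:330],None,fx=3.6,fy=3.6))
s=observe();print(s["time_s"],s["tcp_pos"],s["force"],s["opening"])
E
```

```text
scene 46 [0.5356 0.1926 0.0865] [0.0873 0.0916]
top 107 [0.5427 0.1797 0.0907] [0.0914 0.0945]
9.3 [0.39409502 0.2099728  0.22079457] [-0.58966932 -0.39720493  0.06337709] 0.08479656783767153
```

View pics/s3.png

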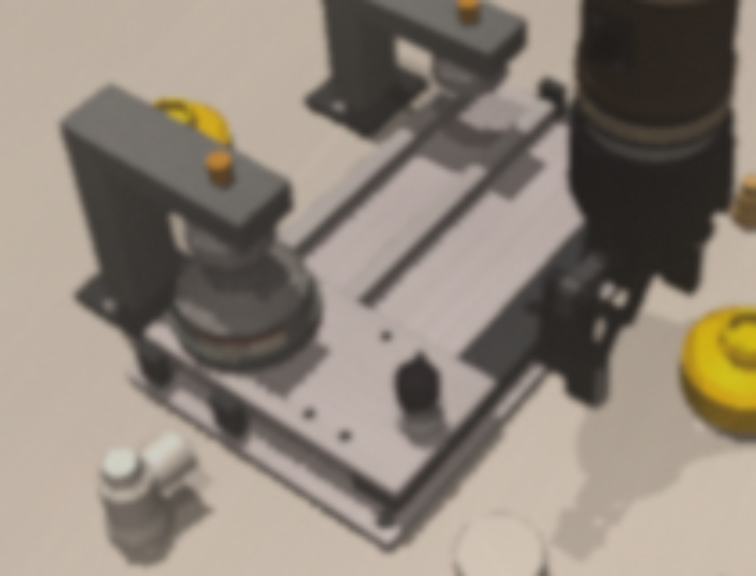

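View pics/t3.png

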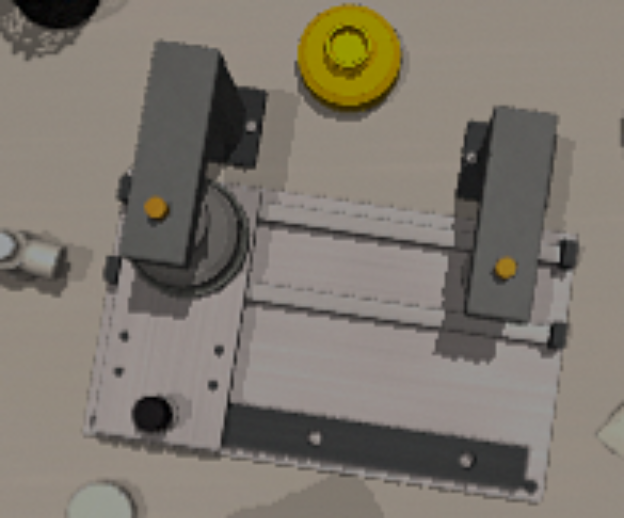

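The scene crop shows the cartridge upright at (245,300) under the tall head and the knob at (417,385). The top crop shows the knob at (153,412) at its original height of 0.091 m, so the plunger is home. The gripper is clear of everything.

```bash
python3 -c "
from plant import finish_job
print(finish_job())"
```

```text
the job is handed in; nothing more can be done
None
```

I handed the job in at about 9.3 s: the cartridge stands upright under the tall head, the plunger knob is back at its starting height (pin home in the hole), and the robot is clear; the hand-in gave no verdict.

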